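# Open the latched double doors of the tool cupboard

### The arm

A 6-joint arm with a two-finger parallel gripper is mounted at the origin on the work surface. World frame = base frame: x ahead of the robot, y to its left, z up, the work surface at z = 0. Lengths are in mm, angles in rad, forces in N, time in s.
With the tool pointing down it reaches from about 300 to 775 mm from the base axis. Payload 14.6 kg.
Tool frame: the origin (TCP) lies on the front face of the gripper's body, between the roots of the fingers; the fingertips stand 97 mm ahead of it and the grasp point (between the pads) lies 78 mm ahead of it; z points along the fingers, y is the line along which they close (so a half turn about z gives the same grasp; the last joint's range is limited). The gripper opens to 94 mm and grips with 3 to 60 N. Pads are 16 mm wide; open, the fingers measure 119 mm over their backs; the gripper's body (75 mm by 177 mm) begins 78 mm behind the grasp point.
Start: joints at [-1.234, 0.3, 1.521, -0, 1.321, -0.067], TCP at [216.096, -505.759, 302.646] pointing down, gripper open.
Joint ranges: [-3.03, 3.03], [-0.79, 2.21], [0.23, 2.52], [-1.04, 4.18], [0, 3.07], [-2.55, 2.55]. Speed limits (rad/s): [2.22, 2.22, 2.57, 3.14, 3.14, 3.14].

### API

Orientations are given as [roll, pitch, yaw] about the fixed x, y, z axes, in that order (R = Rz(yaw) Ry(pitch) Rx(roll)).
In Python, from cell import * gives the robot as it stands.
- The arm moves only by the tool carry_out, never from a script. Its arguments are lists of equal length, an entry for each row: "slide": the shift along the world's x, y, z scaled (see below), a list of three; "dr": the turn, a rotation vector about the world's x, y, z scaled (see below), a list of three; "gripper": the opening in per cent of the stroke, from 0 (shut) to 100 (fully open). A call has 1 to 10 rows; each row is the pose to reach, as a shift and turn from the pose commanded when the call began, turning the shorter way round; what a row does not reach only later rows make up. The controller multiplies each number of a shift by 0.25 m and each number of a turn by 360 degrees. A row lasts 1/12 s, in which the tool goes at most 41.7 mm and 7.16 degrees, less where a joint would pass 70% of its speed; a pose out of reach is approached as far as the arm can. A call with a number of a shift or a turn outside -1 to 1 is refused whole. A call with a gripper value outside its range is refused whole. The fingers move at their own pace and stop on an object; "newtons" is the grip in N (left out, the last holds). Time passes only in rows, so rows that repeat a pose let the fingers close. It gives the time, the measured TCP pose, the force, the opening and the grip force at its end, in the units of the state.
- read_state(): the state, without advancing time (a new reading comes with each control period).
- camera(name): name is "scene" or "top"; returns the picture (420x560x3 uint8, red, green, blue); there is no depth.
- camera_model(name): a dict with "vfov" (degrees; the focal length in pixels is half the picture's height over the tangent of half this angle, whatever the lens; pixels are square), "cx", "cy" (the principal point, pixels), "R" (3x3) and "t" (3): a world point X has camera coordinates R X + t. Camera axes: x right, y down, z forward; pixel columns grow to the right and rows downward; lengths in mm; the calibration is good to about 2 mm. A picture is of the moment at which its call begins. camera_model takes no time and is no camera call.
- sign_off(): hands the job in; it is judged then, once.
The state is a dict: "clock": time; "joints": joint angles; "qd": joint speeds; "effort": joint torques, N m; "eef_pos": TCP position; "eef_rot": TCP orientation; "wrist_force": force on the tool from outside, world axes, zero at the start; "moment": the same for the moment, N m; "finger_gap": finger opening in mm; "finger_force": force on a finger pad.
Only numpy, scipy, OpenCV 4.12 (cv2) and the standard library are available. Lean on these libraries where they do the work, as an engineer would, in place of code of your own. Each camera call takes 0.05 s, during which the arm holds its last target. There are 200 camera calls.

### The job

Open the walnut cupboard so that both doors stand wide open, about square to its front. The left door must come first: move its upright grip along its slide a little at a time, pulling lightly, until you feel the hidden catch let go, and never yank a door that is still caught. Then lift the right door's grip off its rail and swing that door open too, leaving everything else on the bench and in the cupboard where it is.

Things in the scene. Friction and masses are not known exactly. Their poses are not given: they have to be found in the camera images.
- cab: Walnut tool cupboard, fixed, open-backed: 160 mm deep (x), 330 wide (y), 160 high. Origin under its centre; -x is its front towards the robot, +y its left as the robot sees it. Two leaves close the front (outer face at x = -94 mm). The left leaf's strip overlaps the right leaf by 14 mm in front, so the right one cannot open first. A chute on the left side feeds a tin.
- leaf_a (a joint): Hinge of the left, latched leaf, about an upright axis at its outer (+y) edge: 0 shut, grows as it swings out towards the robot, to 1.75 rad. Stays where left; friction 0.06 N m. Leaf: 156 mm wide, 14 thick, top edge 173 above the bench, 0.3 to 0.65 kg.
- leaf_b (a joint): Hinge of the right, overlapped leaf, about an upright axis at its outer (-y) edge: 0 shut, grows as it swings out towards the robot, to 1.75 rad. Stays where left; friction 0.06 N m. Leaf: 156 mm wide, 14 thick, top edge 173 above the bench, 0.3 to 0.65 kg.
- leaf_a_hinge (a point): Point on the hinge axis of the left leaf, 215 mm above the bench (cab frame x = -87, y = +158 mm).
- leaf_b_hinge (a point): Point on the hinge axis of the right leaf, 215 mm above the bench (cab frame x = -87, y = -158 mm).
- grip_a (a point): Point on the axis of the left leaf's upright round steel grip, 215 mm above the bench. The grip is 16 mm thick, reaches 65 mm below and 32 mm above this point; its axis stands 31 mm before the leaf's face. It is the pull of this leaf and also the slider of its catch: it moves along the leaf (see slide_a and cover_a).
- slide_a (a joint): Slide of grip_a along the left leaf: 0 at the outer end, where it starts (0 to 5 mm), growing to 0.05 m towards the middle of the cupboard (cab -y when shut). Friction 1.5 N; stays where left. The grip does not turn about its own axis: while the leaf swings, hold it lightly so that it turns in the fingers, or turn with the leaf (so too grip_b).
- cover_a (a point): Middle of the top of a dark steel cover, 45 x 134 mm, on the cupboard's top behind grip_a, 188 mm above the bench. It hides a keeper bar with one 22 mm gap. A tooth 8 mm wide on grip_a's arm is caught behind the bar (a pull stops after 1 to 5 mm) except at the gap, which lies anew each time at slide_a = 16 to 44 mm (its middle): to be felt.
- grip_b (a point): Point on the axis of the right leaf's upright round steel grip, 215 mm above the bench. The grip is 16 mm thick, reaches 65 mm below and 32 mm above this point; its axis stands 31 mm before the leaf's face. It is the pull of this leaf and the handle of its drop catch (see lift_b); along the leaf it is fixed, 100 mm from the hinge.
- lift_b (a joint): Upward slide of grip_b: 0 down, 0.03 m fully lifted. Down, a tooth on its arm is hooked behind a low steel rail on the cupboard's top (visible from above); above about 0.012 m it is clear and the leaf can be pulled while the grip is kept lifted. It falls back by its weight (100 g). Of no matter once the leaf is 0.35 rad open.
- shader_frame: chrome C-shaped tattoo-machine frame with a copper coil, 50 x 22 x 87 mm, standing inside the cupboard on its floor, near the middle; origin under its base; leave it
- tin: lidless round tin, 84 mm across, 75 mm high, under the chute at the cupboard's left; origin under its base; leave it
- capacitor: blue can capacitor, 44 mm across, 95 mm high, standing on the cupboard's top at its left; origin under its base; leave it
- binding_post0: brass binding post, 32 mm across, 66 mm high, on the bench right of the cupboard; origin under its base; leave it
- binding_post1: second brass binding post, the same size, on the bench right of the cupboard; origin under its base; leave it
- hex_keys: red folding hex key holder, 100 x 26 x 22 mm, lying on the cupboard's top at its right; origin under its centre; leave it
- screwdriver: screwdriver, 190 mm, lying on the bench front right; origin near its middle; leave it
- squeeze_bottle: white squeeze bottle, 56 mm across, 150 mm high, bench front left; origin under its base; leave it

How it is judged (in metres and radians):
On the way:
1. the left, latched leaf has come open (beyond 0.6 rad) while the right leaf is still shut (under 0.1 rad) (value of joint leaf_a above 0.6 rad and value of joint leaf_b below 0.1 rad), for 0.1 s.
At the end, for the whole second after the job is handed in: Both leaves stand open beyond 1.2 rad (about 70 degrees) and are at rest (value of joint each of leaf_a, leaf_b above 1.2 rad and velocity of joint leaf_a between -0.1 and 0.1 rad/s and velocity of joint leaf_b between -0.1 and 0.1 rad/s); the robot touches nothing.
It fails at once if a catch is forced: more than 60 N on the tooth of a still-caught grip (contact force between any of slide_a_c3, lift_b_c3 and anything else above 60 N).
It fails at once if one of the other things is knocked away (moved more than 30 mm) (distance of any of shader_frame, tin, capacitor, binding_post0, binding_post1, hex_keys, screwdriver, squeeze_bottle from where it was at the start of the episode above 0.03 m).
It also fails if it takes over 58 s, if anything falls off the work surface, if the arm or the gripper's body presses on something with over 40 N, if the wrist force passes 120 N, or if a joint passes its speed limit or range.

## Working session

There is one attempt and no reset: what is moved stays moved. The work goes in short steps, Python scripts to look and compute and a tool call to move; the robot and the scene stay as the last step left them, time stands still between calls to the robot, and variables do not carry over. Pictures are saved under pics/ and viewed, at most 10 in all, crops included, and the job is handed in when it is done.

Besides the shell and the picture viewer there is one more tool, called after "Request:" as name(argument=value, ...) on one line, values as JSON. carry_out: Moves the arm, as the interface text tells. Its arguments: {"type":"object","properties":{"slide":{"type":"array","items":{"type":"array","items":{"type":"number","minimum":-1,"maximum":1}}},"dr":{"type":"array","items":{"type":"array","items":{"type":"number","minimum":-1,"maximum":1}}},"gripper":{"type":"array","items":{"type":"number"}},"newtons":{"type":"number"}},"required":["slide","dr","gripper"]}

```bash
mkdir -p pics; ls
python3 - <<'E'
from cell import *
import cv2
for n in ("scene","top"):
    im=camera(n); cv2.imwrite(f"pics/{n}0.png",im[:,:,::-1]); print(n,camera_model(n))
print(read_state())
E
```

```text
pics
scene {'vfov': 45.292611038989186, 'cx': 273.3242647532256, 'cy': 214.32394303698402, 'R': array([[ 0.30483773,  0.95237362, -0.00764536],
       [ 0.65364362, -0.21504456, -0.72560723],
       [-0.69269328,  0.21619513, -0.68806663]]), 't': array([-151.65964292, -272.48245477, 1812.24488945])}
top {'vfov': 51.50031145661691, 'cx': 283.7354720174858, 'cy': 212.92578518078895, 'R': array([[ 0.00680233, -0.99997417,  0.00232271],
       [-0.98218486, -0.00711749, -0.18778246],
       [ 0.18779414, -0.00100397, -0.9822079 ]]), 't': array([ -18.58366109,  565.40486045, 1227.11973948])}
{'clock': 0.1, 'joints': array([-1.23364481e+00,  3.00428123e-01,  1.52151511e+00,  2.02890290e-05,
        1.32070104e+00, -6.65616536e-02]), 'qd': array([ 0.00121151, -0.00123139, -0.00068083, -0.00064682, -0.00019704,
       -0.00215235]), 'effort': array([ 4.68132130e-03, -5.32641757e+01, -3.53284514e+01,  7.10295467e-02,
        2.35006335e-02, -7.90301056e-05]), 'eef_pos': array([ 216.03545101, -505.65070031,  302.13775812]), 'eef_rot': array([-3.14054468e+00, -8.95544157e-05,  4.03708088e-01]), 'wrist_force': array([-0.00647164,  0.2421698 ,  0.01559896]), 'moment': array([-0.03153707,  0.01705981,  0.03271821]), 'finger_force': 0.0, 'finger_gap': 93.83773130446336}
```

View pics/scene0.png

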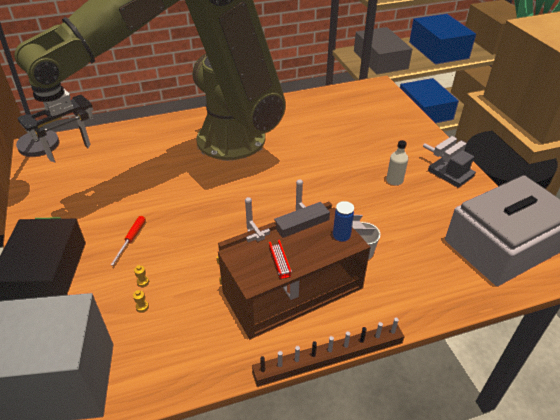

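View pics/top0.png

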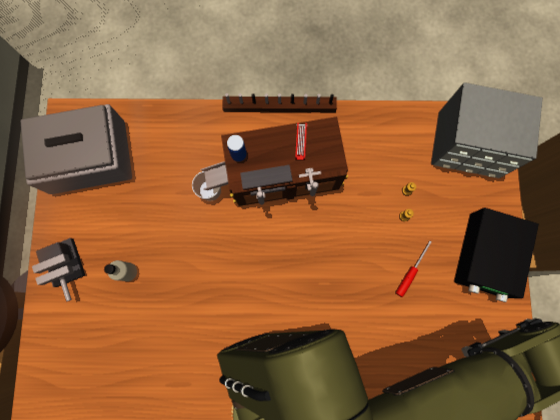

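The scene view shows the cupboard with grips at about (249,205) and (299,190). In the top view they are at about (262,195) and (312,185). I'll zoom both.

Run:
```python
import cv2,numpy as np
a=cv2.imread("pics/scene0.png")[165:265,215:350];b=cv2.imread("pics/top0.png")[110:220,215:355]
a=cv2.resize(a,None,fx=4,fy=4,interpolation=2);b=cv2.resize(b,(0,0),fx=4,fy=4,interpolation=2)
w=560;c=np.zeros((400+440,w,3),np.uint8)
cv2.imwrite("pics/ca.png",a);cv2.imwrite("pics/cb.png",b)
```

```text
(no output)
```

View pics/ca.png

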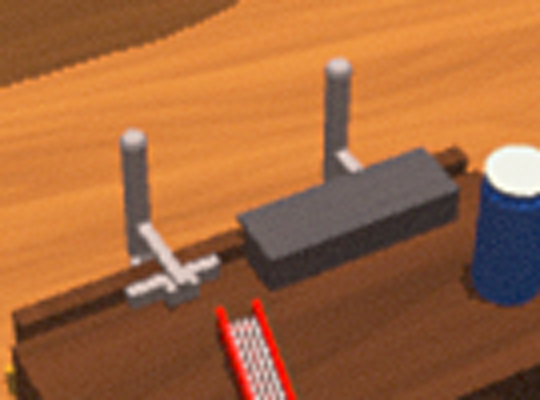

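View pics/cb.png

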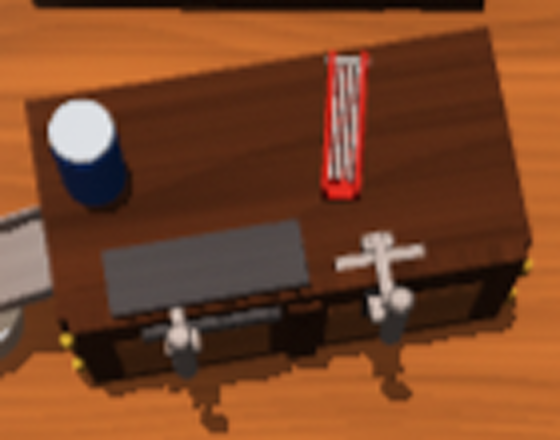

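```bash
cat > h.py <<'E'
import numpy as np
from cell import *
def ray(n,uv,z):
    m=camera_model(n);f=210/np.tan(np.radians(m["vfov"])/2);R=m["R"];t=m["t"]
    d=R.T@np.array([(uv[0]-m["cx"])/f,(uv[1]-m["cy"])/f,1]);c=-R.T@t
    return (c+d*(z-c[2])/d[2]).round(1)
def st():
    s=read_state();print(round(s["clock"],2),s["eef_pos"].round(1),s["eef_rot"].round(3),s["wrist_force"].round(1),round(s["finger_gap"],1),round(s["finger_force"],1),s["joints"].round(2))
E
python3 - <<'E'
from h import *
print("a",ray("scene",(299.5,181.3),247),ray("top",(260.5,193),247))
print("b",ray("scene",(248.3,198.7),247),ray("top",(315.3,184.3),247))
T=lambda x,y,z:ray("top",(215+x/4,110+y/4),z)
c=np.array([T(*p,188) for p in[(103,252),(297,221),(308,286),(112,317)]]);print(c,c.mean(0))
for z in(160,173): print(T(28,100,z),T(488,28,z),T(530,240,z))
print("tin top",ray("top",(207,184),75),"bottle",ray("top",(112,268),150))
st()
E
```

```text
a [580.   43.8 247. ] [579.1  44.3 247. ]
b [602.8 -94.6 247. ] [602.6 -93.5 247. ]
[[647.7 101.2 188. ]
 [670.2 -28.4 188. ]
 [625.2 -35.9 188. ]
 [603.   94.1 188. ]] [636.525  32.75  188.   ]
[765.1 159.1 160. ] [ 820.9 -162.4  160. ] [ 666.4 -188.7  160. ]
[760.1 157.1 173. ] [ 815.3 -160.7  173. ] [ 662.6 -186.8  173. ]
tin top [646.  210.6  75. ] bottle [395.2 439.5 150. ]
0.1 [ 216.  -505.7  302.1] [-3.141 -0.     0.404] [-0.   0.2  0. ] 93.8 0.0 [-1.23  0.3   1.52  0.    1.32 -0.07]
```

The cupboard's yaw is about 0.170 rad, grip_a is at (579.5, 44) and grip_b at (602.7, -94). I'm moving over grip_a with the fingers closing along the leaf.

Request:
carry_out(slide=[[0.1,0.1,0.22],[0.5,0.8,0.22],[0.5,0.8,0.22],[0.5,0.8,0.22],[0.5,0.8,0.22],[0.5,0.8,0.22],[0.5,0.8,0.22]], dr=[[0,0,0],[0,0,-0.0372],[0,0,-0.0372],[0,0,-0.0372],[0,0,-0.0372],[0,0,-0.0372],[0,0,-0.0372]], gripper=[100,100,100,100,100,100,100], newtons=10)

```text
clock: 0.68
eef_pos: [343.0, -301.9, 358.4]
eef_rot: [3.141, -0.001, 0.173]
wrist_force: [-0.9, 0.2, 0.1]
finger_gap: 93.9
finger_force: 0.0
```

Request:
carry_out(slide=[[0.956,1,0.02],[0.956,1,0.02],[0.956,1,0.02],[0.956,1,0.02],[0.956,1,0.02],[0.956,1,0.02],[0.956,1,0.02],[0.956,1,0.02],[0.956,1,0.02],[0.956,1,0.02]], dr=[[0,0,0],[0,0,0],[0,0,0],[0,0,0],[0,0,0],[0,0,0],[0,0,0],[0,0,0],[0,0,0],[0,0,0]], gripper=[100,100,100,100,100,100,100,100,100,100])

```text
clock: 1.52
eef_pos: [581.4, -53.8, 361.4]
eef_rot: [-3.141, 0.002, 0.173]
wrist_force: [0.4, -1.1, 0.1]
finger_gap: 93.6
finger_force: 0.0
```

Request:
carry_out(slide=[[0,0.4,0],[0,0.4,0],[0,0.4,0],[0,0.4,0],[0,0.4,0]], dr=[[0,0,0],[0,0,0],[0,0,0],[0,0,0],[0,0,0]], gripper=[100,100,100,100,100])

```text
clock: 1.93
eef_pos: [579.7, 43.5, 362.6]
eef_rot: [3.141, 0.0, 0.171]
wrist_force: [0.2, -0.2, 0.0]
finger_gap: 94.0
finger_force: 0.0
```

Run:
```python
from h import *
import cv2
im=camera("scene");cv2.imwrite("pics/s1.png",cv2.resize(im[100:270,200:370,::-1],None,fx=3.5,fy=3.5,interpolation=2)); st()
```

```text
1.98 [579.9  42.8 362.6] [3.141 0.    0.169] [-0.8  0.2  0.1] 94.3 0.0 [ 0.01  0.33  1.34 -0.    1.47  1.41]
```

View pics/s1.png

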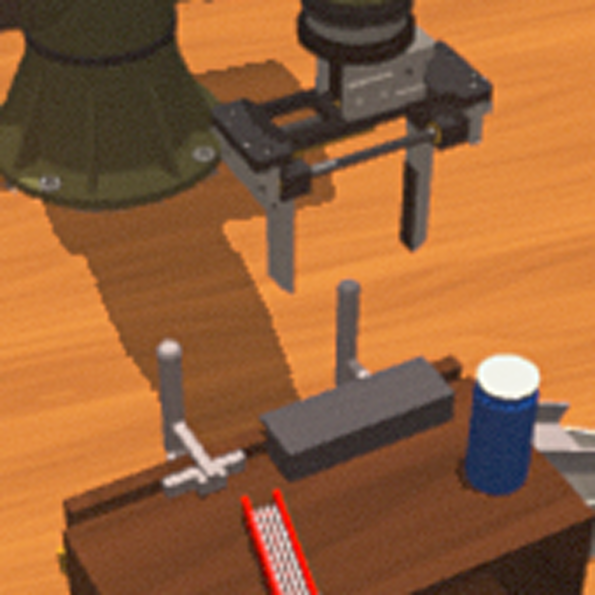

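The open fingers straddle grip_a with its top at crop pixel (348,287), aligned along the leaf. Next I descend and close lightly.

Request:
carry_out(slide=[[0,0,-0.13],[0,0,-0.25],[0,0,-0.25],[0,0,-0.25]], dr=[[0,0,0],[0,0,0],[0,0,0],[0,0,0]], gripper=[100,100,100,100])

```text
clock: 2.32
eef_pos: [579.9, 42.7, 299.9]
eef_rot: [-3.141, 0.002, 0.168]
wrist_force: [-0.6, 0.3, 0.1]
finger_gap: 93.9
finger_force: 0.0
```

Request:
carry_out(slide=[[0,0,0],[0,0,0],[0,0,0],[0,0,0],[0,0,0],[0,0,0],[0,0,0],[0,0,0],[0,0,0],[0,0,0]], dr=[[0,0,0],[0,0,0],[0,0,0],[0,0,0],[0,0,0],[0,0,0],[0,0,0],[0,0,0],[0,0,0],[0,0,0]], gripper=[10,10,10,10,10,10,10,10,10,10], newtons=10)

```text
clock: 3.15
eef_pos: [580.1, 44.3, 300.2]
eef_rot: [3.142, 0.0, 0.17]
wrist_force: [-0.0, 0.4, -0.3]
finger_gap: 30.8
finger_force: 0.0
```

Request:
carry_out(slide=[[0,0,0],[0,0,0],[0,0,0],[0,0,0],[0,0,0]], dr=[[0,0,0],[0,0,0],[0,0,0],[0,0,0],[0,0,0]], gripper=[10,10,10,10,10])

```text
clock: 3.57
eef_pos: [580.1, 44.3, 300.1]
eef_rot: [-3.141, 0.0, 0.17]
wrist_force: [-0.1, 0.8, -0.0]
finger_gap: 15.6
finger_force: 10.0
```

Request:
carry_out(slide=[[-0.008,-0.0014,0],[-0.016,-0.0027,0],[-0.024,-0.0041,0],[-0.024,-0.0041,0]], dr=[[0,0,0],[0,0,0],[0,0,0],[0,0,0]], gripper=[10,10,10,10])

```text
clock: 3.9
eef_pos: [574.8, 43.5, 300.4]
eef_rot: [-3.141, -0.004, 0.17]
wrist_force: [10.4, 3.4, -4.0]
finger_gap: 15.9
finger_force: 10.0
```

Caught: about 10 N when pulled. Now slide on 10 mm and probe again.

Request:
carry_out(slide=[[0.024,0.0041,0],[0.0274,-0.0156,0],[0.0308,-0.0353,0],[0.0228,-0.0367,0],[0.0148,-0.038,0],[0.0068,-0.0394,0],[0.0068,-0.0394,0]], dr=[[0,0,0],[0,0,0],[0,0,0],[0,0,0],[0,0,0],[0,0,0],[0,0,0]], gripper=[10,10,10,10,10,10,10])

```text
clock: 4.48
eef_pos: [576.6, 33.3, 300.4]
eef_rot: [3.141, -0.004, 0.17]
wrist_force: [11.8, -0.2, -5.2]
finger_gap: 15.9
finger_force: 10.0
```

Still caught. I'll go on 6 mm at a time.

Request:
carry_out(slide=[[0.024,0.0041,0],[0.026,-0.0078,0],[0.0281,-0.0196,0],[0.0201,-0.021,0],[0.0121,-0.0223,0],[0.0041,-0.0237,0],[0.0041,-0.0237,0]], dr=[[0,0,0],[0,0,0],[0,0,0],[0,0,0],[0,0,0],[0,0,0],[0,0,0]], gripper=[10,10,10,10,10,10,10])

```text
clock: 5.07
eef_pos: [577.6, 27.8, 300.4]
eef_rot: [3.141, -0.004, 0.17]
wrist_force: [12.0, 2.8, -4.6]
finger_gap: 15.6
finger_force: 10.0
```

Request:
carry_out(slide=[[0.024,0.0041,0],[0.026,-0.0078,0],[0.0281,-0.0196,0],[0.0201,-0.021,0],[0.0121,-0.0223,0],[0.0041,-0.0237,0],[0.0041,-0.0237,0]], dr=[[0,0,0],[0,0,0],[0,0,0],[0,0,0],[0,0,0],[0,0,0],[0,0,0]], gripper=[10,10,10,10,10,10,10])

```text
clock: 5.65
eef_pos: [577.6, 21.7, 300.2]
eef_rot: [-3.142, -0.0, 0.17]
wrist_force: [0.2, 2.6, 1.1]
finger_gap: 15.9
finger_force: 10.0
```

The catch let go: the pull force dropped to about 0. I'll work out the arc.

```bash
cat > arc.py <<'E'
from h import *
ex=np.array([.9856,.169]);ey=np.array([-.169,.9856]);O=np.array([716.1,-15.7])
def arc(y0,x0,side,qs,cur):
    h=np.array([-87,158*side])
    for q in qs:
        x,y=x0+87,y0-h[1]; s=side
        p=np.array([x*np.cos(q)+s*y*np.sin(q), -s*x*np.sin(q)+y*np.cos(q)])+h
        w=O+ex*p[0]+ey*p[1]; print(q,w.round(1),((w-cur)/250).round(4))
E
python3 - <<'E'
from arc import *
arc(82-25,-124.5,1,[.06,.1,.15,.22,.3,.4,.5,.6,.7,.8],np.array([577.8,21.5]))
st()
E
```

```text
0.06 [577.4  20.8] [-0.0014 -0.0027]
0.1 [573.3  22. ] [-0.018   0.0018]
0.15 [568.2  23.6] [-0.0386  0.0084]
0.22 [561.1  26.3] [-0.0667  0.0193]
0.3 [553.4  30. ] [-0.0978  0.0342]
0.4 [544.1  35.5] [-0.1348  0.0562]
0.5 [535.4  41.9] [-0.1695  0.0817]
0.6 [527.4  49.2] [-0.2014  0.1107]
0.7 [520.2  57.2] [-0.2303  0.1426]
0.8 [513.8  65.8] [-0.2559  0.1773]
5.65 [577.6  21.7 300.2] [-3.142 -0.     0.17 ] [0.2 2.6 1.1] 15.9 10.0 [-0.03  0.36  1.44  0.    1.34  1.37]
```

Request:
carry_out(slide=[[-0.002,-0.004,0],[-0.018,0,0],[-0.0386,0.0084,0],[-0.0667,0.0193,0]], dr=[[0,0,0],[0,0,0],[0,0,0],[0,0,0]], gripper=[10,10,10,10])

```text
clock: 5.98
eef_pos: [560.7, 26.2, 300.2]
eef_rot: [3.141, 0.0, 0.17]
wrist_force: [1.3, -1.2, 3.1]
finger_gap: 15.4
finger_force: 10.0
```

Run:
```python
from arc import *
arc(82-25,-124.5,1,[.3,.4,.5,.6,.7,.8,.9,1.0,1.1,1.2,1.3,1.4,1.5],np.array([561.1,26.3]))
```

```text
0.3 [553.4  30. ] [-0.031  0.015]
0.4 [544.1  35.5] [-0.068  0.037]
0.5 [535.4  41.9] [-0.1027  0.0625]
0.6 [527.4  49.2] [-0.1346  0.0915]
0.7 [520.2  57.2] [-0.1635  0.1234]
0.8 [513.8  65.8] [-0.1891  0.1581]
0.9 [508.3  75.1] [-0.211   0.1951]
1.0 [503.8  84.9] [-0.2292  0.2342]
1.1 [500.3  95. ] [-0.2433  0.2749]
1.2 [497.8 105.5] [-0.2534  0.3168]
1.3 [496.3 116.2] [-0.2592  0.3595]
1.4 [495.9 126.9] [-0.2607  0.4025]
1.5 [496.6 137.7] [-0.2579  0.4455]
```

Request:
carry_out(slide=[[-0.031,0.015,0],[-0.068,0.037,0],[-0.103,0.0625,0],[-0.135,0.0915,0],[-0.1635,0.123,0],[-0.189,0.158,0],[-0.211,0.195,0],[-0.229,0.234,0],[-0.243,0.275,0],[-0.2535,0.317,0]], dr=[[0,0,0],[0,0,0],[0,0,0],[0,0,0],[0,0,0],[0,0,0],[0,0,0],[0,0,0],[0,0,0],[0,0,0]], gripper=[10,10,10,10,10,10,10,10,10,10])

```text
clock: 6.82
eef_pos: [497.4, 106.7, 300.2]
eef_rot: [3.142, 0.0, 0.17]
wrist_force: [-0.0, -2.4, 2.3]
finger_gap: 15.2
finger_force: 10.0
```

Request:
carry_out(slide=[[-0.003,0.02,0],[-0.006,0.043,0],[-0.008,0.086,0],[-0.0045,0.129,0],[-0.0045,0.129,0]], dr=[[0,0,0],[0,0,0],[0,0,0],[0,0,0],[0,0,0]], gripper=[10,10,10,10,10])

```text
clock: 7.23
eef_pos: [496.7, 139.7, 300.1]
eef_rot: [-3.141, 0.0, 0.171]
wrist_force: [-2.2, 0.8, 4.6]
finger_gap: 14.3
finger_force: 9.8
```

Run:
```python
from h import *
import cv2
im=camera("scene");cv2.imwrite("pics/s2.png",cv2.resize(im[80:280,190:430,::-1],None,fx=3,fy=3,interpolation=2)); st()
```

```text
7.28 [496.7 139.  300.1] [-3.141  0.     0.172] [-1.3  2.2  3.7] 14.8 9.8 [0.2  0.23 1.62 0.   1.3  1.6 ]
```

View pics/s2.png

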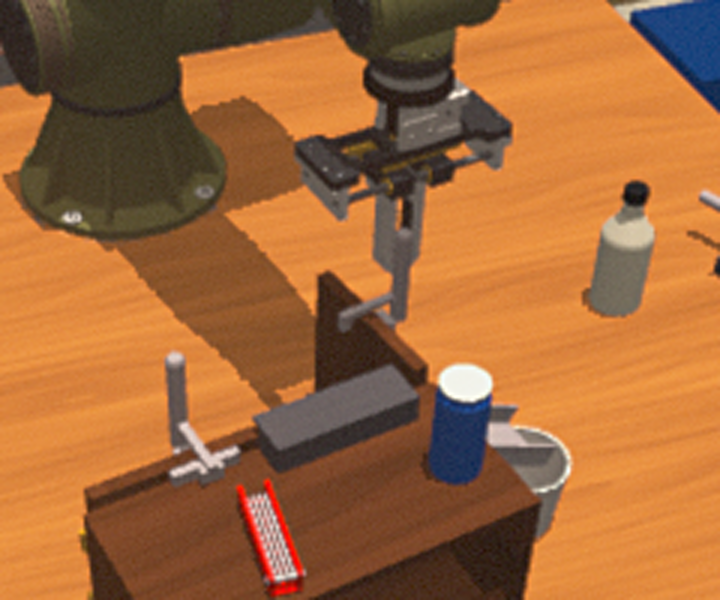

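The left leaf stands about square (its edge runs from crop pixel (325,280) to (425,370)), and the right leaf is still shut. I'll release and go to grip_b.

Request:
carry_out(slide=[[0,0,0],[0,0,0],[0,0,0],[0,0,0],[0,0,0],[0,0,0],[0,0,0.12],[0,0,0.24],[0,0,0.24]], dr=[[0,0,0],[0,0,0],[0,0,0],[0,0,0],[0,0,0],[0,0,0],[0,0,0],[0,0,0],[0,0,0]], gripper=[100,100,100,100,100,100,100,100,100])

```text
clock: 8.03
eef_pos: [497.4, 137.9, 365.5]
eef_rot: [-3.141, -0.008, 0.17]
wrist_force: [1.0, -0.7, 0.9]
finger_gap: 71.3
finger_force: 0.0
```

Request:
carry_out(slide=[[0.424,-0.926,0],[0.424,-0.926,0],[0.424,-0.926,0],[0.424,-0.926,0],[0.424,-0.926,0],[0.424,-0.926,0],[0.424,-0.926,0],[0.424,-0.926,0],[0.424,-0.926,0]], dr=[[0,0,0],[0,0,0],[0,0,0],[0,0,0],[0,0,0],[0,0,0],[0,0,0],[0,0,0],[0,0,0]], gripper=[100,100,100,100,100,100,100,100,100])

```text
clock: 8.78
eef_pos: [602.5, -93.5, 359.6]
eef_rot: [-3.141, 0.001, 0.17]
wrist_force: [-0.1, 0.2, 0.5]
finger_gap: 93.6
finger_force: 0.0
```

Run:
```python
from h import *
st()
```

```text
8.78 [602.5 -93.5 359.6] [-3.141e+00  1.000e-03  1.700e-01] [-0.1  0.2  0.5] 93.6 0.0 [-0.21  0.4   1.25  0.    1.49  1.19]
```

Request:
carry_out(slide=[[0,0,-0.12],[0,0,-0.24],[0,0,-0.24],[0,0,-0.24],[0,0,-0.24],[0,0,-0.24],[0,0,-0.24],[0,0,-0.24],[0,0,-0.24],[0,0,-0.24]], dr=[[0,0,0],[0,0,0],[0,0,0],[0,0,0],[0,0,0],[0,0,0],[0,0,0],[0,0,0],[0,0,0],[0,0,0]], gripper=[100,100,100,10,10,10,10,10,10,10], newtons=15)

```text
clock: 9.62
eef_pos: [602.7, -93.7, 300.5]
eef_rot: [3.141, -0.0, 0.17]
wrist_force: [-1.0, 0.6, -0.5]
finger_gap: 50.8
finger_force: 0.0
```

Request:
carry_out(slide=[[0,0,0],[0,0,0],[0,0,0],[0,0,0],[0,0,0],[0,0,0],[0,0,0],[0,0,0],[0,0,0]], dr=[[0,0,0],[0,0,0],[0,0,0],[0,0,0],[0,0,0],[0,0,0],[0,0,0],[0,0,0],[0,0,0]], gripper=[10,10,10,10,10,10,10,10,10])

```text
clock: 10.37
eef_pos: [602.7, -93.8, 300.1]
eef_rot: [3.141, -0.0, 0.17]
wrist_force: [0.9, -3.3, -1.0]
finger_gap: 15.6
finger_force: 15.0
```

Gripped. Lift 21 mm, then a short pull.

Request:
carry_out(slide=[[0,0,0.028],[0,0,0.056],[0,0,0.084],[0,0,0.084]], dr=[[0,0,0],[0,0,0],[0,0,0],[0,0,0]], gripper=[10,10,10,10])

```text
clock: 10.7
eef_pos: [602.6, -93.8, 322.9]
eef_rot: [3.141, -0.001, 0.17]
wrist_force: [-0.6, -4.2, -1.0]
finger_gap: 15.8
finger_force: 15.0
```

Request:
carry_out(slide=[[-0.01,-0.0017,0],[-0.02,-0.0034,0],[-0.03,-0.005,0],[-0.03,-0.005,0]], dr=[[0,0,0],[0,0,0],[0,0,0],[0,0,0]], gripper=[10,10,10,10])

```text
clock: 11.03
eef_pos: [596.1, -97.2, 322.2]
eef_rot: [3.136, -0.005, 0.169]
wrist_force: [16.0, -19.7, -1.0]
finger_gap: 15.7
finger_force: 15.0
```

Run:
```python
from arc import *
st()
arc(-58,-125,-1,[.08,.15,.22,.3,.4,.5,.6,.7,.8,.9,1.0,1.1,1.2,1.3,1.4,1.5],np.array([595.2,-95.2]))
```

```text
11.03 [596.1 -97.2 322.2] [ 3.136 -0.005  0.169] [ 16.  -19.7  -1. ] 15.7 15.0 [-0.22  0.41  1.33 -0.    1.39  1.18]
0.08 [595.5 -98.6] [ 0.0013 -0.0137]
0.15 [ 589.5 -103.1] [-0.0226 -0.0318]
0.22 [ 583.9 -108.1] [-0.0452 -0.0515]
0.3 [ 577.9 -114.2] [-0.0692 -0.0759]
0.4 [ 571.1 -122.4] [-0.0964 -0.1089]
0.5 [ 565.2 -131.3] [-0.1201 -0.1445]
0.6 [ 560.2 -140.8] [-0.1401 -0.1823]
0.7 [ 556.1 -150.7] [-0.1563 -0.2219]
0.8 [ 553.1 -160.9] [-0.1684 -0.2629]
0.9 [ 551.1 -171.4] [-0.1764 -0.3049]
1.0 [ 550.2 -182.1] [-0.1802 -0.3475]
1.1 [ 550.3 -192.8] [-0.1797 -0.3903]
1.2 [ 551.5 -203.4] [-0.1749 -0.4328]
1.3 [ 553.7 -213.9] [-0.1659 -0.4746]
1.4 [ 557. -224.] [-0.1527 -0.5153]
1.5 [ 561.3 -233.8] [-0.1356 -0.5545]
```

The force is almost purely radial, so the leaf is moving free and my straight pull fought the arc. I'll follow the arc now.

Request:
carry_out(slide=[[0.0013,-0.0137,0],[-0.0226,-0.0318,0],[-0.0452,-0.0515,0],[-0.0452,-0.0515,0]], dr=[[0,0,0],[0,0,0],[0,0,0],[0,0,0]], gripper=[10,10,10,10])

```text
clock: 11.37
eef_pos: [583.2, -108.3, 321.1]
eef_rot: [-3.142, -0.0, 0.17]
wrist_force: [2.7, -0.9, -1.3]
finger_gap: 15.4
finger_force: 15.0
```

Request:
carry_out(slide=[[-0.024,-0.024,0],[-0.051,-0.057,0],[-0.075,-0.093,0],[-0.095,-0.131,0],[-0.111,-0.17,0],[-0.123,-0.211,0],[-0.131,-0.253,0],[-0.135,-0.296,0],[-0.1345,-0.339,0],[-0.13,-0.381,0]], dr=[[0,0,0],[0,0,0],[0,0,0],[0,0,0],[0,0,0],[0,0,0],[0,0,0],[0,0,0],[0,0,0],[0,0,0]], gripper=[10,10,10,10,10,10,10,10,10,10])

```text
clock: 12.2
eef_pos: [550.4, -203.7, 320.8]
eef_rot: [-3.14, 0.002, 0.17]
wrist_force: [-2.9, 1.9, -0.6]
finger_gap: 15.7
finger_force: 15.0
```

Request:
carry_out(slide=[[0.004,-0.021,0],[0.009,-0.042,0],[0.022,-0.083,0],[0.039,-0.122,0],[0.039,-0.122,0]], dr=[[0,0,0],[0,0,0],[0,0,0],[0,0,0],[0,0,0]], gripper=[10,10,10,10,10])

```text
clock: 12.62
eef_pos: [561.6, -235.0, 321.0]
eef_rot: [3.141, -0.0, 0.169]
wrist_force: [-2.4, -1.9, -0.1]
finger_gap: 15.6
finger_force: 15.0
```

Request:
carry_out(slide=[[0,0,0],[0,0,0],[0,0,0],[0,0,0],[0,0,0],[0,0,0],[0,0,0.1],[0,0,0.2],[0,0,0.3],[0,0,0.3]], dr=[[0,0,0],[0,0,0],[0,0,0],[0,0,0],[0,0,0],[0,0,0],[0,0,0],[0,0,0],[0,0,0],[0,0,0]], gripper=[100,100,100,100,100,100,100,100,100,100])

```text
clock: 13.45
eef_pos: [561.4, -233.6, 401.5]
eef_rot: [3.137, -0.006, 0.17]
wrist_force: [0.6, 0.8, 0.3]
finger_gap: 79.2
finger_force: 0.0
```

Run:
```python
from h import *
import cv2
im=camera("scene");cv2.imwrite("pics/s3.png",cv2.resize(im[80:330,110:430,::-1],None,fx=2.4,fy=2.4,interpolation=2)); st()
```

```text
13.5 [ 561.3 -233.5  398.7] [ 3.139 -0.004  0.17 ] [-0.3  0.6 -1.2] 83.0 0.0 [-0.45  0.38  1.19  0.    1.56  0.95]
```

View pics/s3.png

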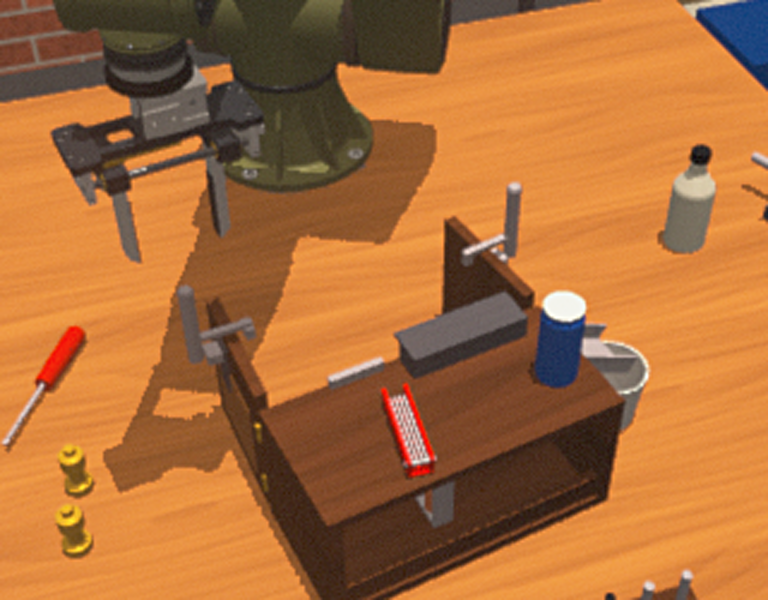

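Both leaves stand about square to the front: the right edge runs from (212,300) to (262,405), and the left from (450,222) to (530,295). The gripper is clear at (150,170) and nothing else has moved.

```bash
python3 -c "
from cell import *
print(sign_off())"
```

```text
the job is handed in; nothing more can be done
None
```

Both cupboard doors stand open about square to the front (roughly 1.5 rad by the arm's path). The left catch was felt out and opened first, neither catch was forced, nothing else was seen to move, and I handed the job in at about 13.5 s; no verdict came back.

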